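# Wedge up the ski rest on the wax bench

## Robot

A 6-joint arm with a two-finger parallel gripper is mounted at the origin on the work surface. World frame = base frame: x ahead of the robot, y to its left, z up, the work surface at z = 0. Lengths are in m, angles in rad, forces in N, time in s.
With the tool pointing down it reaches from about 0.35 to 0.975 m from the base axis. Payload 7.1 kg.
Tool frame: the origin (TCP) lies on the centre line of the jaws, within the pads' length; the fingertips stand bot.nose_length ahead of it and the grasp point (between the pads) lies 3 mm ahead of it (bot.nose_length is the distance from the TCP to the fingertips, in m); z points along the fingers, y is the direction in which the jaws open and shut (so a half turn about z gives the same grasp; the last joint's range is limited). The gripper opens to 88 mm and grips with 3 to 60 N. Pads are 20 mm wide; open, the fingers measure 115 mm over their backs; the gripper's body (75 mm by 178 mm) begins 61 mm behind the grasp point.
Start: joints at [-1.172, 0.423, 1.63, -0, 1.089, -0.019], TCP at [0.254, -0.571, 0.245] pointing down, gripper open.
Joint ranges: [-3, 3], [-0.9, 2.11], [0.09, 2.58], [-1.31, 4.45], [0.11, 2.69], [-2.54, 2.54]. Speed limits (rad/s): [2.39, 2.39, 3.01, 3.14, 3.14, 3.14].

## Interface

Orientations are given as [roll, pitch, yaw] about the fixed x, y, z axes, in that order (R = Rz(yaw) Ry(pitch) Rx(roll)).
In Python, from cell import read_state, vision, ticket, bot gives the robot as it stands.
- The arm moves only by the tool arm_command, never from a script. Its arguments are lists of equal length, an entry for each row: "linear": the shift along the tool's x, y, z in m, a list of three; "twist": the turn, a rotation vector about the tool's x, y, z in rad, a list of three; "jaw": the closure, from 0 (fully open) to 1 (shut). A call has 1 to 10 rows; each row is the pose to reach, as a shift and turn from the pose commanded when the call began, along the tool's axes at that moment; what a row does not reach only later rows make up. A row lasts 1/10 s, in which the tool goes at most 50 mm and 8.59 degrees, less where a joint would pass 70% of its speed; a pose out of reach is approached as far as the arm can. A call with a gripper value outside its range is refused whole. The fingers move at their own pace and stop on an object; "squeeze" is the grip in N (left out, the last holds). Time passes only in rows, so rows that repeat a pose let the fingers close. It gives the time, the measured TCP pose, the force and the opening at its end, in the units of the state.
- read_state(): the state, without advancing time (a new reading comes with each control period).
- vision.get_image(name): name is "scene" or "top"; returns the picture (420x560x3 uint8, red, green, blue); there is no depth.
- vision.camera_params(name): a dict with "intrinsics" (3x3 intrinsics, pixels), "R" (3x3) and "t" (3): a world point X has camera coordinates R X + t. Camera axes: x right, y down, z forward; pixel columns grow to the right and rows downward; lengths in m; the calibration is good to about 2 mm. A picture is of the moment at which its call begins. camera_params takes no time and is no camera call.
- ticket.job_done(): hands the job in, once; it reports no verdict.
The state is a dict: "clock": time; "qpos": joint angles; "dq": joint speeds; "effort": joint torques, N m; "ee_pos": TCP position; "tcp_rot": TCP orientation; "force": force on the tool from outside, world axes, zero at the start; "ft_torque": the same for the moment, N m; "width": finger opening in m.
Only numpy, scipy, OpenCV 4.12 (cv2) and the standard library are available. Lean on these libraries where they do the work, as an engineer would, in place of code of your own. Each camera call takes 0.05 s, during which the arm holds its last target. There are 200 camera calls.

## Task

Back off the hold-down on the ski rest by cranking its handle two full turns anticlockwise (seen from above) and let go of it. Then take the wooden wedge and, with the wedge flat on the bench, push its thin end under the loose beam until the beam's free end has just lifted about 4 mm off its yellow seat. Finish while still holding the wedge there, with the beam resting on the wedge alone and the other things on the bench left where they are.

Things in the scene. Friction and masses are not known exactly. Their poses are not given: they have to be found in the camera images.
- crank (a joint): Angle of the hold-down's hand crank, rad; grows anticlockwise seen from above. Starts between 0 and 1.2 (screwed down); stop at 14.8. Each turn raises the hold-down's rubber foot 3 mm off the beam; until it is backed off the beam can rise no more than 1 to 2 mm at its free end. Light (about 1 N at the handle); stays where left and does not itself rise.
- crank_axis (a point): Point on the crank's vertical axis, 156 mm above the bench, level with the middle of the handle. The crank stands on a dark steel bridge over the beam (114 mm across the beam, 34 mm along it, top 104 mm above the bench). Hub top at 132 mm, flat steel crank arm top at 131 mm.
- crank_handle (a point): Middle of the upright black crank handle, which spins freely on its pin: a cylinder 24 mm in diameter and 48 mm tall, from 132 to 180 mm above the bench, 50 mm from the crank axis. It travels round a level circle about crank_axis.
- rest (a joint): Angle of the hinged beam, rad: 0 lying on its seat, positive with the free end raised; 0.0133 is 4 mm at the seat.
- beam: Pale pine beam, 300 x 60 x 33 mm, 0.7 kg, cork pads on top, red stripe across the top and down the face towards the robot. Origin on the hinge axis, 30 mm above the bench; x points across the beam, away from the robot; it runs along -y from -15 to -315 mm; underside at z = -17 mm, 13 mm above the bench when down. Beneath it, the space from y = -125 mm (clamp posts) to -280 mm (yellow seat) is clear.
- lane_edge (a point): Point at the foot of the red stripe: lower edge of the beam on the side towards the robot, 210 mm from the hinge, 13 mm above the bench when the beam is down: the middle of the clear space for the wedge. Same axes as the beam: the wedge goes in along +x.
- beam_end (a point): Lower edge of the beam, on the side towards the robot, 300 mm from the hinge, above the yellow seat (13 mm high). Same axes as the beam.
- wedge: Loose brown wooden wedge, 44 mm wide, 155 mm long, 0.16 kg, lying flat. Origin on its underside, below the middle of the upright grip at its thick end; x points to the thin edge, z up. The ramp falls evenly from 20 mm high at x = 15 mm to 5 mm high at x = 140 mm. The grip is a block 30 mm long (x), 28 mm wide (y), from 20 to 75 mm high.
- wedge_tip (a point): Middle of the wedge's thin edge, 140 mm from its origin along x, 2.5 mm above its underside.
- sanding_block: Loose beechwood sanding block, 100 x 60 x 35 mm, leave alone. Origin under its centre.
- wax_jar: Loose green glass wax jar with a metal lid, 60 mm in diameter, 70 mm tall, leave alone. Origin under its centre.
- groove_pick: Loose flat aluminium groove pick, 150 x 22 x 6 mm with a round end, leave alone. Origin under its centre, x along it.
- edge_gummi: Loose red rubber edge gummi, 60 x 35 x 20 mm, leave alone. Origin under its centre.

How it is judged:
By the outcome, as a careful person would: the job done as asked, in the order asked, and still so for the second after the job is handed in, while the arm keeps its last pose, push and grip.
It also fails if it takes over 72 s, if anything falls off the work surface, if the arm or the gripper's body presses on something with over 40 N, if the wrist force passes 120 N, or if a joint passes its speed limit or range.

## Working session

There is one attempt and no reset: what is moved stays moved. The work goes in short steps, Python scripts to look and compute and a tool call to move; the robot and the scene stay as the last step left them, time stands still between calls to the robot, and variables do not carry over. Pictures are saved under pics/ and viewed, about 8 in all and at most 12, crops included, and the job is handed in when it is done.

Besides the shell and the picture viewer there is one more tool, called after "Emit:" as name(argument=value, ...) on one line, values as JSON. arm_command: Moves the arm, as the interface text tells. Its arguments: {"type":"object","properties":{"linear":{"type":"array"},"twist":{"type":"array"},"jaw":{"type":"array"},"squeeze":{"type":"number"}},"required":["linear","twist","jaw"]}

```bash
ls; mkdir -p pics; cat > h.py <<'E'
import numpy as np,cv2
from cell import read_state,vision,ticket,bot
def save(n,f,s=None):
    im=vision.get_image(n); cv2.imwrite(f'pics/{f}.png',im[:,:,::-1]); return im
def cp(n):
    p=vision.camera_params(n); return np.array(p["intrinsics"]),np.array(p["R"]),np.array(p["t"])
def ray(n,u,v,z):
    K,R,t=cp(n); c=-R.T@t; d=R.T@np.linalg.solve(K,[u,v,1.]); return c+d*(z-c[2])/d[2]
def proj(n,X):
    K,R,t=cp(n); p=K@(R@np.array(X)+t); return p[:2]/p[2]
E
python3 - <<'E'
from h import *
a=save("top","top0"); b=save("scene","scene0")
for n in("top","scene"):
    K,R,t=cp(n); print(n,K[0,0],-R.T@t,R[2])
s=read_state(); print(s,bot.nose_length)
E
```

```text
pics
top 483.8926690105085 [ 0.45032868 -0.00882472  1.39487957] [ 0.13214464  0.02575351 -0.99089583]
scene 383.5200095919423 [ 1.37260363 -0.04814409  0.64319684] [-0.81781414  0.03615054 -0.57434587]
{'clock': 0.1, 'qpos': array([-1.17197941e+00,  4.23774429e-01,  1.63059160e+00,  5.47778097e-06,
        1.08859846e+00, -1.89781814e-02]), 'dq': array([ 0.00100882, -0.00110495, -0.00187684,  0.00072402, -0.0007557 ,
        0.00122158]), 'effort': array([ 6.11561118e-04, -5.45608771e+01, -2.74325341e+01,  6.45531085e-02,
        1.86820782e-02, -1.69485827e-05]), 'ee_pos': array([ 0.25344858, -0.57079736,  0.24398179]), 'tcp_rot': array([-3.14022115e+00, -3.08823012e-05,  4.17792534e-01]), 'force': array([0.45594372, 0.32476802, 0.05000751]), 'ft_torque': array([ 0.00298681, -0.02880683,  0.01221844]), 'width': 0.08782684607923592} 0.022
```

View pics/top0.png

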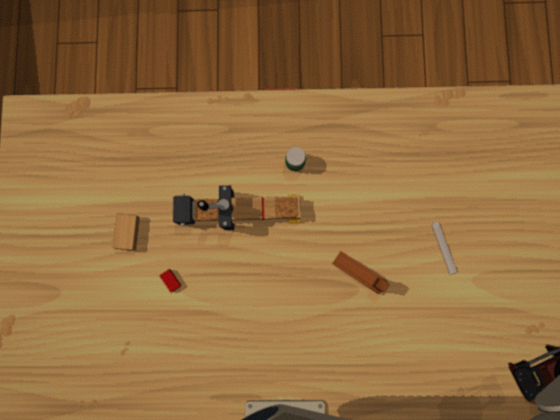

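View pics/scene0.png

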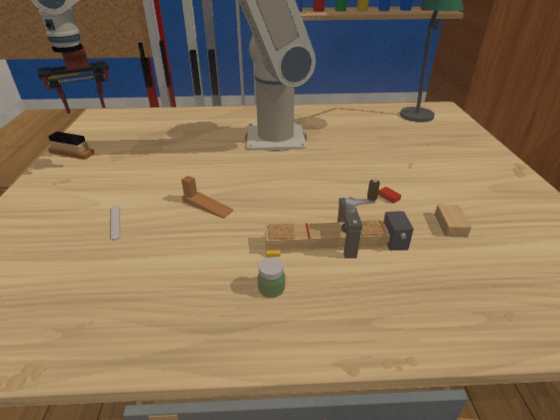

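Top: the beam runs from the hinge (183,209) to its free end (300,208), with the red stripe at 263, the bridge at (227,207), the crank handle at (202,205), and the wedge from tip (337,258) to grip (381,285). Scene: handle at (374,188), wedge grip at (189,187). Next I'll enlarge both to get finer pixels.

```bash
python3 - <<'E'
from h import *
a=cv2.imread('pics/top0.png'); b=cv2.imread('pics/scene0.png')
A=cv2.resize(a[170:300,165:395],None,fx=3.4,fy=3.4,interpolation=cv2.INTER_CUBIC)
cv2.imwrite('pics/c0.png',A)
B=cv2.resize(b[165:305,170:430],None,fx=3,fy=3,interpolation=cv2.INTER_CUBIC); cv2.imwrite('pics/c1.png',B)
E
```

```text
(no output)
```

View pics/c0.png

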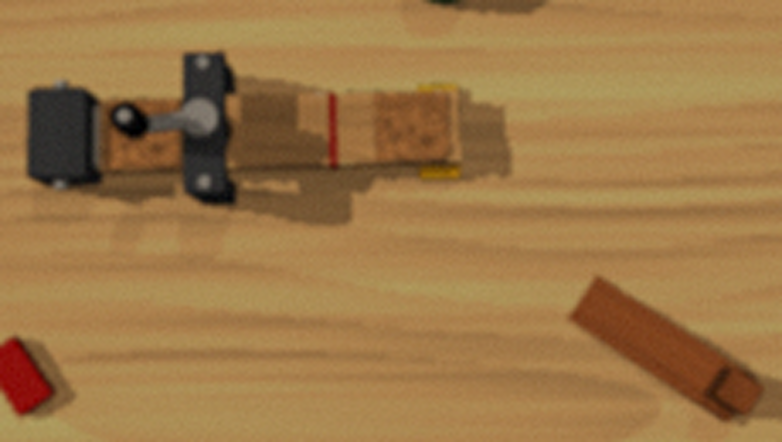

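View pics/c1.png

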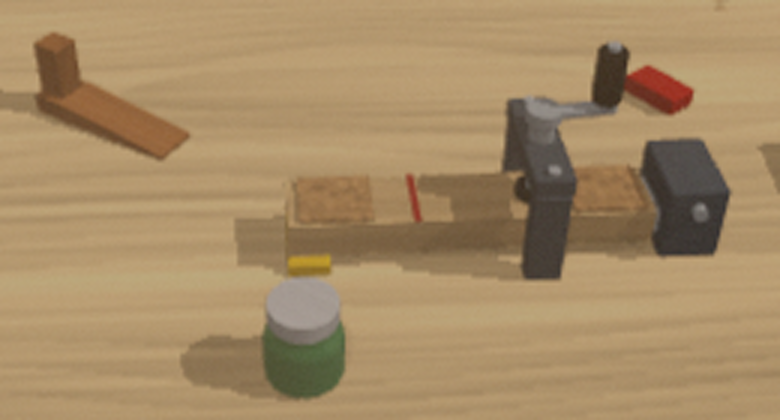

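```bash
python3 - <<'E'
from h import *
T=lambda u,v,z:ray("top",165+(u+.5)/3.4-.5,170+(v+.5)/3.4-.5,z)
S=lambda u,v,z:ray("scene",170+(u+.5)/3-.5,165+(v+.5)/3-.5,z)
for n,p,q,z in[("hub",(201,115),(541,104),.132),("handle mid",(128,119),(610,75),.156),("handle top",(124,117),(613,48),.180),
 ("stripe near",(333,167),(409,177),.046),("stripe far",(333,93),(419,220),.046),("beam end near",(459,165),(290,178),.046),("beam end far",(459,88),(288,224),.046),
 ("tipA",(598,276),(188,134),.005),("tipB",(571,316),(163,158),.005),("grip top",(740,390),(57,41),.075)]:
    print(n,T(*p,z)[:2].round(4),S(*q,z)[:2].round(4))
for n,p,z in[("br",(184,53),.104),("br",(224,53),.104),("br",(184,192),.104),("br",(232,200),.104),("yl",(420,178),.013),("yl",(458,178),.013),("yl",(420,86),.013),("yl",(458,86),.013)]: print(n,T(*p,z)[:2].round(4))
for n,p,z in[("heel",(725,420),.0),("grip",(713,368),.075),("grip",(763,388),.075),("jar?",(0,0),0)]: print(n,T(*p,z)[:2].round(4))
print("jar",ray("top",295.5,156,.07),"gum",ray("top",171,280,.02),"yaw",)
E
```

```text
hub [0.6403 0.1545] [0.6377 0.1522]
handle mid [0.6345 0.2073] [0.6356 0.204 ]
handle top [0.6325 0.2062] [0.6347 0.2032]
stripe near [0.6083 0.0561] [0.6157 0.0539]
stripe far [0.6702 0.0556] [0.6715 0.0561]
beam end near [ 0.6085 -0.0479] [ 0.6121 -0.0459]
beam end far [ 0.6728 -0.0491] [ 0.6712 -0.0487]
tipA [ 0.5178 -0.1641] [ 0.4879 -0.1406]
tipB [ 0.4847 -0.1406] [ 0.5243 -0.1616]
grip top [ 0.4234 -0.2653] [ 0.4279 -0.2625]
br [0.6949 0.1719]
br [0.6944 0.1398]
br [0.5832 0.1714]
br [0.5763 0.1333]
yl [ 0.6018 -0.0158]
yl [ 0.6013 -0.0478]
yl [ 0.6805 -0.017 ]
yl [ 0.68   -0.0492]
heel [ 0.3973 -0.2665]
grip [ 0.4408 -0.2448]
grip [ 0.4248 -0.2834]
jar? [0.764  0.3474]
jar [ 0.78120794 -0.03873835  0.07      ] gum [0.44041203 0.31807582 0.02      ] yaw
```

Emit:
arm_command(linear=[[0.663,-0.555,0],[0.663,-0.555,0],[0.663,-0.555,0],[0.663,-0.555,0],[0.663,-0.555,0],[0.663,-0.555,0],[0.663,-0.555,0],[0.663,-0.555,0],[0.663,-0.555,0],[0.663,-0.555,0]], twist=[[0,0,-1.153],[0,0,-1.153],[0,0,-1.153],[0,0,-1.153],[0,0,-1.153],[0,0,-1.153],[0,0,-1.153],[0,0,-1.153],[0,0,-1.153],[0,0,-1.153]], jaw=[0,0,0,0,0,0,0,0,0,0], squeeze=8)

```text
clock: 1.1
ee_pos: [0.4742, -0.1203, 0.2446]
tcp_rot: [-3.142, 0.0, 1.571]
force: [1.1, -0.9, 0.2]
width: 0.088
```

Emit:
arm_command(linear=[[0.325,0.16,0],[0.325,0.16,0],[0.325,0.16,0],[0.325,0.16,0],[0.325,0.16,0],[0.325,0.16,0],[0.325,0.16,0],[0.325,0.16,0],[0.325,0.16,0]], twist=[[0,0,0],[0,0,0],[0,0,0],[0,0,0],[0,0,0],[0,0,0],[0,0,0],[0,0,0],[0,0,0]], jaw=[0,0,0,0,0,0,0,0,0])

```text
clock: 2.0
ee_pos: [0.6338, 0.2043, 0.2438]
tcp_rot: [-3.141, 0.0, 1.573]
force: [-0.0, -0.6, 0.0]
width: 0.0877
```

Emit:
arm_command(linear=[[0,0.001,0.04],[0,0.001,0.084],[0,0.001,0.084],[0,0.001,0.084],[0,0.001,0.084],[0,0.001,0.084],[0,0.001,0.084],[0,0.001,0.084],[0,0.001,0.084],[0,0.001,0.084]], twist=[[0,0,0],[0,0,0],[0,0,0],[0,0,0],[0,0,0],[0,0,0],[0,0,0],[0,0,0],[0,0,0],[0,0,0]], jaw=[0,0,0,1,1,1,1,1,1,1])

```text
clock: 3.0
ee_pos: [0.6348, 0.2028, 0.1609]
tcp_rot: [3.141, -0.0, 1.571]
force: [-0.7, 1.3, -0.3]
width: 0.0351
```

```bash
python3 - <<'E'
from h import *
s=read_state(); print(s['ee_pos'],s['tcp_rot'],s['force'],s['width'],s['qpos'])
p=s['ee_pos'][:2]; c=np.array([.639,.1535]); d=p-c; r=np.hypot(*d); a=np.arctan2(d[1],d[0]); print(r,a)
# arc rows, tool x=+y, tool y=+x
for k0 in (0,):
    print([[round(.05*(np.sin(a+k*np.pi/12)-np.sin(a)),4),round(.05*(np.cos(a+k*np.pi/12)-np.cos(a)),4)] for k in range(1,25)])
E
```

```text
[0.63483004 0.20277346 0.16087687] [ 3.14139676e+00 -5.41563270e-05  1.57094846e+00] [-0.67555339  1.30168858 -0.2708381 ] 0.03513295014421748 [ 2.91315625e-01  5.78063849e-01  1.58638088e+00 -5.25671516e-06
  9.76944735e-01  2.91166439e-01]
0.049449596234585516 1.6552241272242076
[[np.float64(-0.0028), np.float64(-0.0128)], [np.float64(-0.0088), np.float64(-0.0243)], [np.float64(-0.0176), np.float64(-0.034)], [np.float64(-0.0286), np.float64(-0.041)], [np.float64(-0.041), np.float64(-0.045)], [np.float64(-0.054), np.float64(-0.0456)], [np.float64(-0.0668), np.float64(-0.0428)], [np.float64(-0.0784), np.float64(-0.0368)], [np.float64(-0.088), np.float64(-0.028)], [np.float64(-0.0951), np.float64(-0.017)], [np.float64(-0.099), np.float64(-0.0046)], [np.float64(-0.0996), np.float64(0.0084)], [np.float64(-0.0969), np.float64(0.0212)], [np.float64(-0.0909), np.float64(0.0328)], [np.float64(-0.0821), np.float64(0.0424)], [np.float64(-0.0711), np.float64(0.0495)], [np.float64(-0.0586), np.float64(0.0534)], [np.float64(-0.0456), np.float64(0.054)], [np.float64(-0.0329), np.float64(0.0512)], [np.float64(-0.0213), np.float64(0.0453)], [np.float64(-0.0116), np.float64(0.0365)], [np.float64(-0.0046), np.float64(0.0255)], [np.float64(-0.0006), np.float64(0.013)], [np.float64(0.0), np.float64(0.0)]]
```

Emit:
arm_command(linear=[[0,0,0],[0,0,0],[0,0,0],[0,0,0],[0,0,0]], twist=[[0,0,0],[0,0,0],[0,0,0],[0,0,0],[0,0,0]], jaw=[1,1,1,1,1])

```text
clock: 3.5
ee_pos: [0.6347, 0.2027, 0.1606]
tcp_rot: [-3.141, 0.0, 1.571]
force: [-2.2, 0.8, 0.7]
width: 0.0239
```

Emit:
arm_command(linear=[[-0.0028,-0.0128,0],[-0.0088,-0.0243,0],[-0.0176,-0.034,0],[-0.0286,-0.041,0],[-0.041,-0.045,0],[-0.054,-0.0456,0]], twist=[[0,0,0],[0,0,0],[0,0,0],[0,0,0],[0,0,0],[0,0,0]], jaw=[1,1,1,1,1,1])

```text
clock: 4.1
ee_pos: [0.5888, 0.1475, 0.1607]
tcp_rot: [-3.141, 0.0, 1.571]
force: [2.7, 2.1, -2.3]
width: 0.024
```

```bash
python3 - <<'E'
from h import *
s=read_state(); print(s['ee_pos'],s['force'],s['width'])
E
```

```text
[0.58877504 0.14752387 0.16067002] [ 2.74479087  2.05205721 -2.25474971] 0.02398005681490833
```

Emit:
arm_command(linear=[[-0.0128,0.0028,0],[-0.0244,0.0088,0],[-0.034,0.0176,0],[-0.0411,0.0286,0],[-0.045,0.041,0],[-0.0456,0.054,0],[-0.0429,0.0668,0],[-0.0369,0.0784,0],[-0.0281,0.088,0],[-0.0171,0.0951,0]], twist=[[0,0,0],[0,0,0],[0,0,0],[0,0,0],[0,0,0],[0,0,0],[0,0,0],[0,0,0],[0,0,0],[0,0,0]], jaw=[1,1,1,1,1,1,1,1,1,1])

```text
clock: 5.1
ee_pos: [0.6843, 0.1318, 0.1605]
tcp_rot: [-3.139, 0.0, 1.571]
force: [-7.1, 2.5, 4.1]
width: 0.0238
```

Emit:
arm_command(linear=[[0.0125,0.0039,0],[0.0255,0.0045,0],[0.0382,0.0017,0],[0.0498,-0.0042,0],[0.0595,-0.013,0],[0.0665,-0.024,0],[0.0705,-0.0365,0],[0.0711,-0.0495,0],[0.0683,-0.0623,0],[0.0623,-0.0738,0]], twist=[[0,0,0],[0,0,0],[0,0,0],[0,0,0],[0,0,0],[0,0,0],[0,0,0],[0,0,0],[0,0,0],[0,0,0]], jaw=[1,1,1,1,1,1,1,1,1,1])

```text
clock: 6.1
ee_pos: [0.6102, 0.1943, 0.1607]
tcp_rot: [3.14, -0.001, 1.571]
force: [5.0, -3.3, -3.5]
width: 0.0238
```

Emit:
arm_command(linear=[[-0.0088,-0.0097,0],[-0.0198,-0.0167,0],[-0.0322,-0.0207,0],[-0.0452,-0.0213,0],[-0.058,-0.0185,0],[-0.0696,-0.0125,0],[-0.0792,-0.0037,0],[-0.0863,0.0073,0],[-0.0902,0.0197,0],[-0.0908,0.0327,0]], twist=[[0,0,0],[0,0,0],[0,0,0],[0,0,0],[0,0,0],[0,0,0],[0,0,0],[0,0,0],[0,0,0],[0,0,0]], jaw=[1,1,1,1,1,1,1,1,1,1])

```text
clock: 7.1
ee_pos: [0.6442, 0.1027, 0.1606]
tcp_rot: [-3.141, -0.0, 1.57]
force: [-2.8, 7.4, -0.9]
width: 0.024
```

Emit:
arm_command(linear=[[0.0027,0.0128,0],[0.0087,0.0244,0],[0.0175,0.034,0],[0.0285,0.0411,0],[0.041,0.045,0],[0.054,0.0456,0],[0.0667,0.0428,0],[0.0783,0.0369,0],[0.088,0.0281,0],[0.095,0.0171,0]], twist=[[0,0,0],[0,0,0],[0,0,0],[0,0,0],[0,0,0],[0,0,0],[0,0,0],[0,0,0],[0,0,0],[0,0,0]], jaw=[1,1,1,1,1,1,1,1,1,1])

```text
clock: 8.1
ee_pos: [0.6606, 0.1979, 0.1606]
tcp_rot: [3.141, 0.001, 1.571]
force: [-2.3, -6.3, 0.6]
width: 0.0239
```

Emit:
arm_command(linear=[[0.004,-0.0125,0],[0.0046,-0.0255,0],[0.0045,-0.027,0],[0.0045,-0.027,0],[0.0045,-0.027,0],[0.0045,-0.027,0],[0.0045,-0.027,0],[0.0045,-0.027,0],[0.0045,-0.027,0],[0.0045,-0.027,0]], twist=[[0,0,0],[0,0,0],[0,0,0],[0,0,0],[0,0,0],[0,0,0],[0,0,0],[0,0,0],[0,0,0],[0,0,0]], jaw=[1,1,1,1,0,0,0,0,0,0])

```text
clock: 9.1
ee_pos: [0.6334, 0.2027, 0.1607]
tcp_rot: [3.142, -0.0, 1.571]
force: [-0.2, 0.7, 1.0]
width: 0.0683
```

Emit:
arm_command(linear=[[0,0,-0.045],[0,0,-0.09],[-0.469,-0.209,-0.09],[-0.469,-0.209,-0.09],[-0.469,-0.209,-0.09],[-0.469,-0.209,-0.09],[-0.469,-0.209,-0.09],[-0.469,-0.209,-0.09],[-0.469,-0.209,-0.09],[-0.469,-0.209,-0.09]], twist=[[0,0,0],[0,0,0],[0,0,0.608],[0,0,0.608],[0,0,0.608],[0,0,0.608],[0,0,0.608],[0,0,0.608],[0,0,0.608],[0,0,0.608]], jaw=[0,0,0,0,0,0,0,0,0,0])

```text
clock: 10.1
ee_pos: [0.4695, -0.1644, 0.251]
tcp_rot: [3.141, -0.0, 0.963]
force: [0.5, -0.0, -0.9]
width: 0.0878
```

```bash
cat >> h.py <<'E'
def to(x,y,z,yaw):
    from scipy.spatial.transform import Rotation as Q
    s=read_state(); R=Q.from_euler('xyz',s['tcp_rot'])
    print('now',s['ee_pos'].round(4),s['tcp_rot'].round(4),'F',s['force'].round(1),'w',round(s['width'],4),
     'lin',R.inv().apply(np.array([x,y,z])-s['ee_pos']).round(4),'tw',(R.inv()*Q.from_euler('xyz',[np.pi,0,yaw])).as_rotvec().round(4))
E
python3 - <<'E'
from h import *
to(.4248,-.266,.25,.963)
im=save("top","top1")
b=im[170:300,165:395,::-1]; c=save("scene","scene1")[165:305,170:430,::-1]
A=cv2.resize(b,None,fx=3,fy=3,interpolation=cv2.INTER_CUBIC)[:300]; B=cv2.resize(c,(690,372),interpolation=cv2.INTER_CUBIC)[:300]
cv2.imwrite('pics/m1.png',np.vstack([A,B]))
E
```

```text
now [ 0.4695 -0.1644  0.251 ] [ 3.1408e+00 -2.0000e-04  9.6310e-01] F [ 0.5 -0.  -0.9] w 0.0878 lin [-0.109   0.0214  0.001 ] tw [ 0.0007 -0.0002  0.0001]
```

View pics/m1.png

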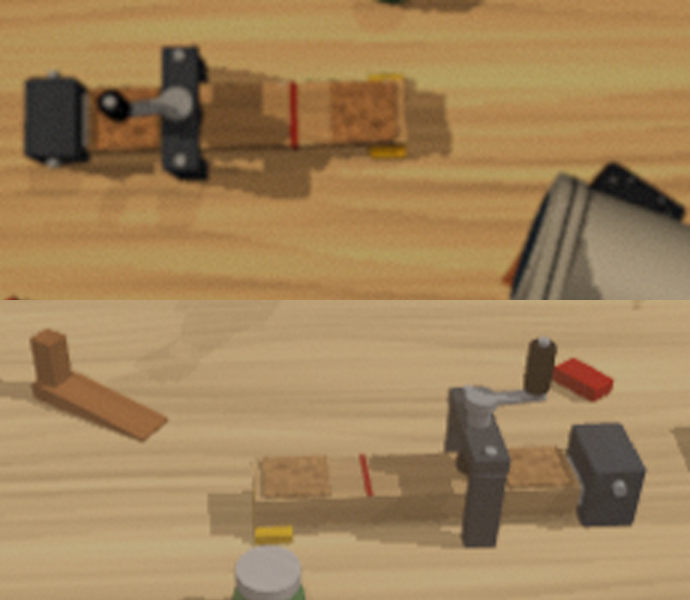

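The handle is back at its starting bearing after two turns (top crop at (113,103)), and the beam and wedge haven't moved. Next is the wedge.

Emit:
arm_command(linear=[[-0.05,0.01,0],[-0.1,0.0195,0],[-0.109,0.0214,0.02],[-0.109,0.0214,0.07],[-0.109,0.0214,0.12],[-0.109,0.0214,0.16],[-0.109,0.0214,0.191],[-0.109,0.0214,0.191],[-0.109,0.0214,0.191],[-0.109,0.0214,0.191]], twist=[[0,0,0],[0,0,0],[0,0,0],[0,0,0],[0,0,0],[0,0,0],[0,0,0],[0,0,0],[0,0,0],[0,0,0]], jaw=[0,0,0,0,0,0,0,0,0,0])

```text
clock: 11.2
ee_pos: [0.4271, -0.2649, 0.0613]
tcp_rot: [3.139, -0.0, 0.963]
force: [-0.3, -0.9, -0.3]
width: 0.0882
```

Emit:
arm_command(linear=[[0,0,0],[0,0,0],[0,0,0],[0,0,0],[0,0,0],[0,0,0],[0,0,0],[0,0,0],[0,0,0],[0,0,0]], twist=[[0,0,0],[0,0,0],[0,0,0],[0,0,0],[0,0,0],[0,0,0],[0,0,0],[0,0,0],[0,0,0],[0,0,0]], jaw=[1,1,1,1,1,1,1,1,1,1], squeeze=30)

```text
clock: 12.2
ee_pos: [0.4256, -0.2644, 0.0595]
tcp_rot: [-3.141, 0.0, 0.963]
force: [-0.6, 0.4, -0.8]
width: 0.0281
```

```bash
python3 - <<'E'
from h import *
to(.425,-.266,.07,.963)
E
```

```text
now [ 0.4256 -0.2644  0.0595] [-3.1412  0.      0.9628] F [-0.6  0.4 -0.8] w 0.0281 lin [-0.0017  0.0004 -0.0105] tw [-0.0004  0.     -0.0002]
```

Emit:
arm_command(linear=[[0,0,-0.015],[0.2754,-0.1617,-0.015],[0.2754,-0.1617,-0.015],[0.2754,-0.1617,-0.015],[0.2754,-0.1617,-0.015],[0.2754,-0.1617,-0.015],[0.2754,-0.1617,-0.015],[0.2754,-0.1617,-0.015],[0.2754,-0.1617,-0.015],[0.2754,-0.1617,-0.015]], twist=[[0,0,0],[0,0,0.963],[0,0,0.963],[0,0,0.963],[0,0,0.963],[0,0,0.963],[0,0,0.963],[0,0,0.963],[0,0,0.963],[0,0,0.963]], jaw=[1,1,1,1,1,1,1,1,1,1])

```text
clock: 13.2
ee_pos: [0.4505, 0.056, 0.0747]
tcp_rot: [-3.141, -0.0, 0.003]
force: [-0.5, -0.3, -1.1]
width: 0.0277
```

```bash
python3 - <<'E'
from h import *
to(.45,.054,.0595,0)
im=save("top","top2")
b=im[170:300,165:395,::-1]; c=save("scene","scene2")[165:305,170:430,::-1]
A=cv2.resize(b,None,fx=3,fy=3,interpolation=cv2.INTER_CUBIC)[:300]; B=cv2.resize(c,(690,372),interpolation=cv2.INTER_CUBIC)[:300]
cv2.imwrite('pics/m2.png',np.vstack([A,B]))
E
```

```text
now [0.4505 0.056  0.0747] [-3.1414e+00 -4.0000e-04  2.7000e-03] F [-0.5 -0.3 -1.1] w 0.0277 lin [-0.0006  0.002   0.0152] tw [-0.0002 -0.0004  0.0027]
```

View pics/m2.png

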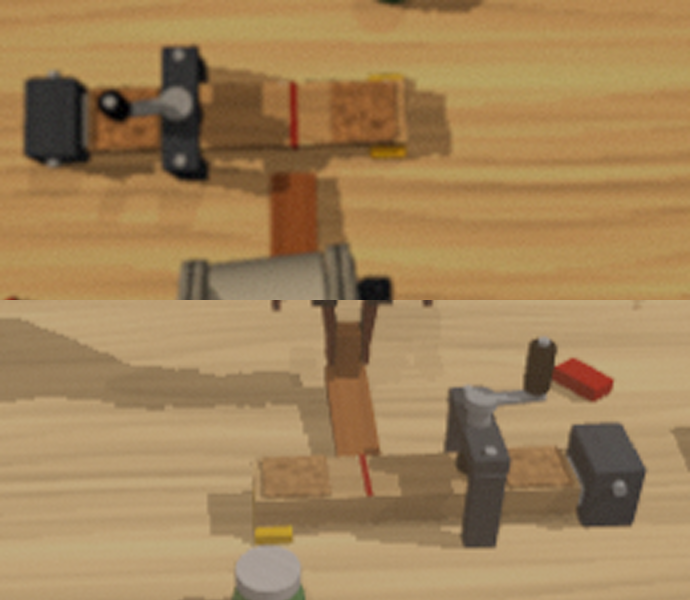

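Held wedge is in line with the red stripe (top crop: tip edge (294,172), stripe (293,148)), with a gap ahead of the beam. Lower it to the bench.

Emit:
arm_command(linear=[[0,0,0.008],[0,0,0.013],[0,0,0.015],[0,0,0.0155],[0,0,0.0155],[0,0,0.0155]], twist=[[0,0,0],[0,0,0],[0,0,0],[0,0,0],[0,0,0],[0,0,0]], jaw=[1,1,1,1,1,1])

```text
clock: 13.9
ee_pos: [0.4499, 0.053, 0.0594]
tcp_rot: [3.141, 0.001, -0.001]
force: [-3.5, -2.3, 11.1]
width: 0.0278
```

```bash
python3 - <<'E'
from h import *
to(.52,.055,.0595,0)
print("tip at",ray("top",165+294.5/3-.5,170+172.5/3-.5,.02),"expected tip x",.4505+.14, "beam near foot stripe", ray("top",165+293.5/3-.5,170+148.5/3-.5,.046))
E
```

```text
now [0.4499 0.053  0.0594] [ 3.1412e+00  1.0000e-03 -5.0000e-04] F [-3.5 -2.3 11.1] w 0.0278 lin [ 0.0701 -0.002  -0.0002] tw [ 0.0004  0.001  -0.0005]
tip at [0.587627   0.05726696 0.02      ] expected tip x 0.5905 beam near foot stripe [0.60760944 0.05678159 0.046     ]
```

Emit:
arm_command(linear=[[0.01,0,-0.0003],[0.025,0,-0.0003],[0.04,0,-0.0003],[0.055,0,-0.0003],[0.068,0,-0.0003],[0.074,0,-0.0003],[0.076,0,-0.0003],[0.076,0,-0.0003],[0.076,0,-0.0003]], twist=[[0,0,0],[0,0,0],[0,0,0],[0,0,0],[0,0,0],[0,0,0],[0,0,0],[0,0,0],[0,0,0]], jaw=[1,1,1,1,1,1,1,1,1])

```text
clock: 14.8
ee_pos: [0.5257, 0.0532, 0.0593]
tcp_rot: [3.141, 0.001, -0.001]
force: [-1.7, -1.0, 3.9]
width: 0.0282
```

Emit:
arm_command(linear=[[0.001,0,0],[0.002,0,0],[0.002,0,0]], twist=[[0,0,0],[0,0,0],[0,0,0]], jaw=[1,1,1])

```text
clock: 15.1
ee_pos: [0.5274, 0.0535, 0.0593]
tcp_rot: [3.141, 0.002, -0.001]
force: [-3.0, -0.5, 5.9]
width: 0.0276
```

Emit:
arm_command(linear=[[0.001,0,0],[0.002,0,0],[0.002,0,0]], twist=[[0,0,0],[0,0,0],[0,0,0]], jaw=[1,1,1])

```text
clock: 15.4
ee_pos: [0.5294, 0.0536, 0.0593]
tcp_rot: [3.142, 0.002, -0.001]
force: [-3.3, -0.8, 6.2]
width: 0.0278
```

Emit:
arm_command(linear=[[0.001,0,0],[0.002,0,0],[0.002,0,0]], twist=[[0,0,0],[0,0,0],[0,0,0]], jaw=[1,1,1])

```text
clock: 15.7
ee_pos: [0.5315, 0.0536, 0.0593]
tcp_rot: [3.141, 0.002, -0.001]
force: [-3.4, 0.1, 5.7]
width: 0.0278
```

Emit:
arm_command(linear=[[0.001,0,0],[0.002,0,0],[0.002,0,0]], twist=[[0,0,0],[0,0,0],[0,0,0]], jaw=[1,1,1])

```text
clock: 16.0
ee_pos: [0.5336, 0.0536, 0.0593]
tcp_rot: [3.142, 0.002, -0.001]
force: [-4.0, 0.8, 5.1]
width: 0.0278
```

Emit:
arm_command(linear=[[0.001,0,0],[0.002,0,0],[0.002,0,0]], twist=[[0,0,0],[0,0,0],[0,0,0]], jaw=[1,1,1])

```text
clock: 16.3
ee_pos: [0.5357, 0.0537, 0.0593]
tcp_rot: [3.142, 0.001, -0.0]
force: [-3.4, -0.2, 5.1]
width: 0.0277
```

Emit:
arm_command(linear=[[0.001,0,0],[0.002,0,0],[0.002,0,0]], twist=[[0,0,0],[0,0,0],[0,0,0]], jaw=[1,1,1])

```text
clock: 16.6
ee_pos: [0.5379, 0.0537, 0.0594]
tcp_rot: [3.142, 0.001, -0.0]
force: [-3.6, 0.3, 5.1]
width: 0.028
```

Emit:
arm_command(linear=[[0.001,0,0],[0.002,0,0],[0.002,0,0]], twist=[[0,0,0],[0,0,0],[0,0,0]], jaw=[1,1,1])

```text
clock: 16.9
ee_pos: [0.5403, 0.0538, 0.0593]
tcp_rot: [3.142, 0.0, -0.0]
force: [-3.7, -0.6, 2.0]
width: 0.028
```

Emit:
arm_command(linear=[[0.001,0,0],[0.002,0,0],[0.002,0,0]], twist=[[0,0,0],[0,0,0],[0,0,0]], jaw=[1,1,1])

```text
clock: 17.2
ee_pos: [0.5417, 0.0539, 0.0594]
tcp_rot: [3.142, 0.002, -0.0]
force: [-5.2, 0.4, 5.9]
width: 0.0276
```

Emit:
arm_command(linear=[[0.001,0,0],[0.002,0,0],[0.002,0,0]], twist=[[0,0,0],[0,0,0],[0,0,0]], jaw=[1,1,1])

```text
clock: 17.5
ee_pos: [0.5421, 0.0539, 0.0593]
tcp_rot: [3.141, 0.005, -0.0]
force: [-10.8, -0.2, 10.5]
width: 0.0276
```

Contact with the beam shows at a TCP x of about 0.541 (the push force rises). I need about 21 mm more, to about 0.562.

Emit:
arm_command(linear=[[0.002,0,0],[0.004,0,0],[0.006,0,0],[0.006,0,0]], twist=[[0,0,0],[0,0,0],[0,0,0],[0,0,0]], jaw=[1,1,1,1])

```text
clock: 17.9
ee_pos: [0.5469, 0.0538, 0.0592]
tcp_rot: [3.141, 0.007, -0.0]
force: [-13.9, -0.4, 13.6]
width: 0.0279
```

Emit:
arm_command(linear=[[0.002,0,0],[0.004,0,0],[0.006,0,0],[0.006,0,0]], twist=[[0,0,0],[0,0,0],[0,0,0],[0,0,0]], jaw=[1,1,1,1])

```text
clock: 18.3
ee_pos: [0.5529, 0.0538, 0.0592]
tcp_rot: [3.141, 0.007, -0.0]
force: [-13.9, -0.3, 13.7]
width: 0.0279
```

```bash
python3 - <<'E'
from h import *
to(.562,.054,.0593,0)
E
```

```text
now [0.5529 0.0538 0.0592] [ 3.1412e+00  7.2000e-03 -2.0000e-04] F [-13.9  -0.3  13.7] w 0.0279 lin [ 0.0091 -0.0002 -0.0002] tw [ 0.0004  0.0072 -0.0002]
```

Emit:
arm_command(linear=[[0.003,0,0],[0.006,0,0],[0.009,0,0],[0.009,0,0],[0.009,0,0]], twist=[[0,0.002,0],[0,0.004,0],[0,0.006,0],[0,0.007,0],[0,0.007,0]], jaw=[1,1,1,1,1])

```text
clock: 18.8
ee_pos: [0.5612, 0.0538, 0.0592]
tcp_rot: [3.141, 0.002, -0.0]
force: [-15.7, -0.7, 16.5]
width: 0.0278
```

```bash
python3 - <<'E'
from h import *
to(.562,.054,.0593,0)
ims=[cv2.imread('pics/scene2.png'),save("scene","scene3")[:,:,::-1]]
cr=[cv2.resize(i[205:265,245:345],None,fx=7,fy=7,interpolation=cv2.INTER_CUBIC)[60:355] for i in ims]
cv2.imwrite('pics/m3.png',np.vstack(cr))
# sub-pixel row of the beam-top end edge: vertical shift by phase correlation of the cork-pad patch
g=[cv2.cvtColor(np.ascontiguousarray(i),cv2.COLOR_BGR2GRAY).astype(np.float32) for i in ims]
for r in [(222,242,264,296)]:
    a,b=[x[r[0]:r[1],r[2]:r[3]] for x in g]; print("shift",cv2.phaseCorrelate(a,b,cv2.createHanningWindow(a.shape[::-1],cv2.CV_32F)))
print("px per 4mm",np.subtract(proj("scene",(.64,-.03,.050)),proj("scene",(.64,-.03,.046))))
E
```

```text
now [0.5612 0.0538 0.0592] [ 3.1411e+00  1.7000e-03 -2.0000e-04] F [-15.7  -0.7  16.5] w 0.0278 lin [ 0.0008 -0.0002 -0.0001] tw [ 0.0005  0.0017 -0.0002]
shift ((-0.28826242515288314, -0.221583928449828), 0.7967583134770393)
px per 4mm [-0.01889165 -1.26759209]
```

View pics/m3.png

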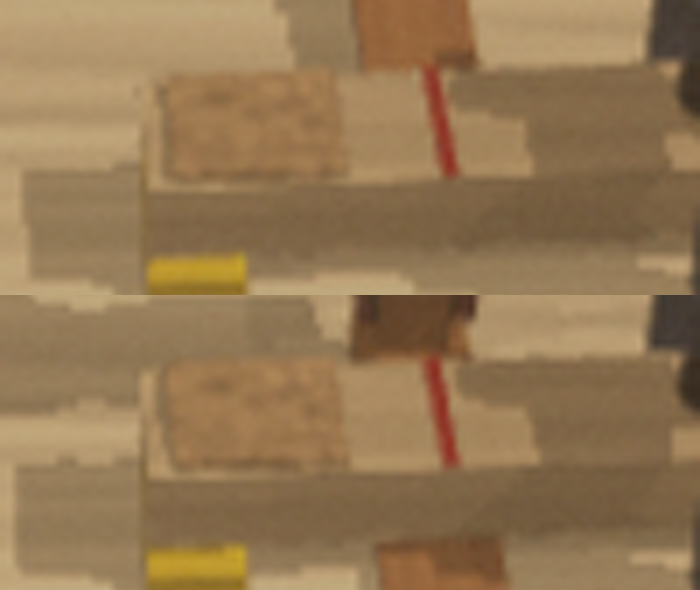

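The wedge is under the beam on the stripe, and its tip now shows on the far side (437,545 in the crop). The cork pad moved up about 7/7 ≈ 1 px, so the lift is roughly 3–4 mm. I'll get a sub-pixel value and compare it with something fixed.

```bash
cat > lift.py <<'E'
from h import *
def ecc(a,b,r):
    a,b=[cv2.resize(cv2.cvtColor(np.ascontiguousarray(i),cv2.COLOR_BGR2GRAY)[r[0]:r[1],r[2]:r[3]],None,fx=4,fy=4,interpolation=cv2.INTER_CUBIC) for i in(a,b)]
    W=np.eye(2,3,dtype=np.float32)
    cc,W=cv2.findTransformECC(a,b,W,cv2.MOTION_TRANSLATION,(3,200,1e-6),None,5); return round(W[0,2]/4,2),round(W[1,2]/4,2),round(cc,3)
now=[vision.get_image("scene")[:,:,::-1] for _ in range(3)]
for y in(-.0275,.02): print("px/mm",(proj("scene",(.64,y,.05))-proj("scene",(.64,y,.046)))[1]/4)
for n,r in [("end cork",(219,242,267,292)),("cork far",(230,242,268,294)),("jar",(260,296,255,288)),("hub/bridge",(196,256,338,362)),("hinge",(212,250,384,412))]:
    print(n,[ecc(cv2.imread(f'pics/scene{k}.png'),m,r) for k in(0,2) for m in now[:2]])
E
python3 lift.py
```

```text
px/mm -0.3168872713580342
px/mm -0.3166826704928596
end cork [(np.float32(0.38), np.float32(-0.74), 0.361), (np.float32(0.37), np.float32(-0.79), 0.363), (np.float32(15.48), np.float32(4.63), 0.533), (np.float32(-0.06), np.float32(-0.65), 0.167)]
cork far [(np.float32(0.43), np.float32(-0.97), 0.938), (np.float32(0.46), np.float32(-0.97), 0.942), (np.float32(0.42), np.float32(-0.99), 0.934), (np.float32(0.46), np.float32(-0.98), 0.939)]
jar [(np.float32(0.0), np.float32(-0.01), 0.999), (np.float32(0.01), np.float32(-0.0), 0.999), (np.float32(-0.0), np.float32(0.01), 0.999), (np.float32(0.0), np.float32(0.01), 0.999)]
hub/bridge [(np.float32(-0.03), np.float32(-0.19), 0.984), (np.float32(-0.03), np.float32(-0.2), 0.984), (np.float32(-0.02), np.float32(-0.09), 0.988), (np.float32(-0.02), np.float32(-0.09), 0.988)]
hinge [(np.float32(0.0), np.float32(-0.01), 0.997), (np.float32(0.01), np.float32(-0.02), 0.997), (np.float32(0.0), np.float32(-0.0), 0.997), (np.float32(0.0), np.float32(-0.02), 0.997)]
```

```bash
python3 - <<'E'
from h import *
def g(i): return cv2.cvtColor(np.ascontiguousarray(i),cv2.COLOR_BGR2GRAY).astype(float)
old=np.mean([g(cv2.imread(f'pics/scene{k}.png')) for k in(0,1,2)],0)
new=np.mean([g(vision.get_image("scene")[:,:,::-1]) for _ in range(4)],0)
def edge(im,c):
    p=im[232:247,c]; d=np.clip(p[:-1]-p[1:],0,None); k=d.argmax(); s=slice(max(k-2,0),k+3); i=np.arange(len(d))[s]
    return 232.5+(d[s]*i).sum()/d[s].sum()
C=np.arange(268,320); e0=np.array([edge(old,c) for c in C]); e1=np.array([edge(new,c) for c in C])
d=e0-e1; print(d.round(2))
y=np.array([ray("scene",c,239,.046)[1] for c in C]); D=.266-y
m=np.median(d/.317/D*300/1000*1000) ; print(m, [np.mean((d/.317/D*.3)[k:k+13]).round(2) for k in(0,13,26,39)],D[[0,-1]])
E
```

```text
[ 1.21  0.99  1.04  0.85  0.78  1.18  0.99  1.04  0.86  0.88  1.03  4.16
  0.99  1.18 -2.52  1.    0.88  0.87  1.28  2.49  0.97  0.82  0.94  3.9
  1.29  2.22  1.57  1.2   1.14  1.16  1.02  0.92  0.87  0.79  0.58  0.45
  0.45  0.44  0.49  0.59  2.09  0.96  1.17  0.47  0.55  0.59  0.73  0.7
  0.89  0.98  0.97  1.01]
3461.9733968042037 [np.float64(3.99), np.float64(4.32), np.float64(3.42), np.float64(4.22)] [0.30906365 0.18725887]
```

The estimates are 3.2 and 3.5 mm (images), 3.8 mm (travel since contact) and 4.2 mm (geometry). I'll add 1.5 mm of push (about +0.3 mm) and take out the remaining tilt.

Emit:
arm_command(linear=[[0.001,0,0],[0.002,0,0],[0.002,0,0],[0.002,0,0],[0.002,0,0],[0.002,0,0]], twist=[[0,0.001,0],[0,0.002,0],[0,0.002,0],[0,0.002,0],[0,0.002,0],[0,0.002,0]], jaw=[1,1,1,1,1,1])

```text
clock: 19.8
ee_pos: [0.5625, 0.0538, 0.0592]
tcp_rot: [3.141, 0.001, -0.0]
force: [-18.0, -0.3, 18.1]
width: 0.0278
```

```bash
python3 - <<'E'
from h import *
to(.5627,.054,.0592,0)
i=save("top","top4")[150:310,100:480,::-1]; j=save("scene","scene4")[165:305,170:430,::-1]
cv2.imwrite('pics/m4.png',np.vstack([cv2.resize(i,(690,290)),cv2.resize(j,(690,310))[:310]]))
E
python3 lift.py | grep -E "cork far|jar|hinge"
```

```text
now [0.5625 0.0538 0.0592] [ 3.1411e+00  1.1000e-03 -1.0000e-04] F [-18.   -0.3  18.1] w 0.0278 lin [ 0.0002 -0.0002 -0.    ] tw [ 0.0005  0.0011 -0.0001]
cork far [(np.float32(0.47), np.float32(-0.97), 0.915), (np.float32(0.46), np.float32(-0.98), 0.92), (np.float32(0.45), np.float32(-0.98), 0.909), (np.float32(0.46), np.float32(-0.98), 0.913)]
jar [(np.float32(0.01), np.float32(-0.01), 0.999), (np.float32(0.01), np.float32(-0.0), 0.999), (np.float32(0.0), np.float32(0.01), 0.999), (np.float32(0.0), np.float32(0.01), 0.999)]
hinge [(np.float32(-0.0), np.float32(-0.01), 0.998), (np.float32(0.01), np.float32(-0.02), 0.997), (np.float32(0.0), np.float32(-0.0), 0.998), (np.float32(0.0), np.float32(-0.02), 0.997)]
```

View pics/m4.png

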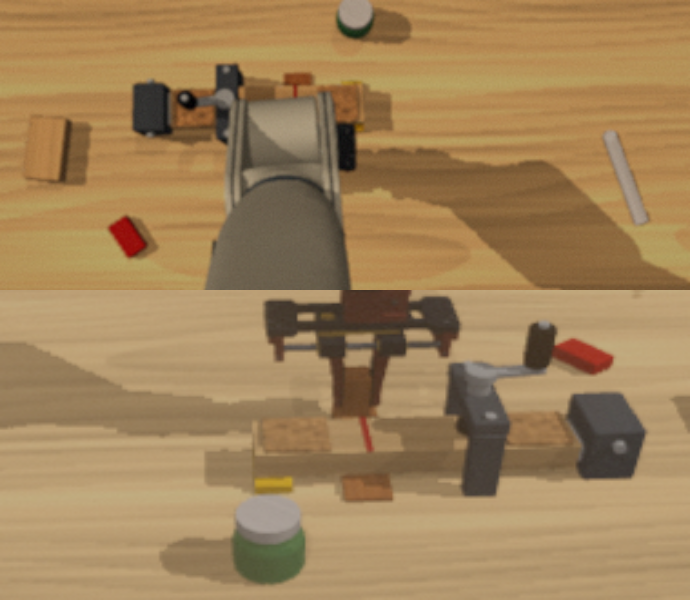

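```bash
python3 -c "
from cell import ticket
print(ticket.job_done())"
```

```text
the job is handed in; nothing more can be done
None
```

I cranked the hold-down two full turns anticlockwise and let go of the handle. Then I slid the wedge in flat along the red stripe, and the gripper was still holding it there when I handed in at about 20 s of the 72 s.

- **Crank:** after release, the camera showed the handle back at its starting bearing, which fits two full turns to within a few degrees.
- **Beam lift:** my estimates put it at about 3–4 mm, and they don't fully agree.
    - About 21.5 mm of travel after first contact gives 4.1 mm. The ramp geometry, using the wedge tip seen in the camera, also gives about 4.1 mm.
    - Image comparisons gave 3.1–3.5 mm at the scene camera's limit of about 3 mm per pixel. They showed no change after my last 1.5 mm push, so I trusted the travel figure.
- **Wedge:** it is flat on the bench to about 0.001 rad, and its tip shows beyond the far side of the beam. The final force was about 18 N against the push and 18 N upward from the bench.
- **Other things:** the last pictures show the wax jar unmoved (0.01 px shift). The sanding block, groove pick and edge gummi look to be where they started, but I only checked those by eye.

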